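Make up the inlet kit and the column kit for the gas chromatograph

ROBOT

A 6-joint arm with a two-finger parallel gripper is mounted at the origin on the work surface; the furniture and walls round the work are solid. World frame = base frame: x ahead of the robot, y to its left, z up, the work surface at z = 0. Lengths are in m, angles in rad, forces in N, time in s.
With the tool pointing down it reaches from about 0.3 to 0.875 m from the base axis. Payload 6.4 kg.
Tool frame: the origin (TCP) lies between the finger pads; the fingertips stand 8 mm ahead of it and the grasp point (between the pads) lies 11 mm behind it (bot.tip_reach is the distance from the TCP to the fingertips, in m); z points along the fingers, y is the direction in which the jaws open and shut (so a half turn about z gives the same grasp; the last joint's range is limited). The gripper opens to 88 mm and grips with 3 to 60 N. Pads are 18 mm wide; open, the fingers measure 123 mm over their backs; the gripper's body (75 mm by 187 mm) begins 45 mm behind the grasp point.
Start: joints at [0.898, 0.181, 1.607, -0, 1.354, -0.206], TCP at [0.259, 0.514, 0.247] pointing down, gripper open.
Joint ranges: [-2.99, 2.99], [-0.89, 2.07], [0.3, 2.58], [-1.14, 4.28], [0, 2.63], [-3.12, 3.12]. Speed limits (rad/s): [2.57, 2.57, 3.01, 3.14, 3.14, 3.14].

INTERFACE

Orientations are given as a unit quaternion [x, y, z, w].
In Python, from plant import status, snapshot, bot gives the robot as it stands.
- The arm moves only by the tool apply_moves, never from a script. Its argument "commands" is a list of rows, each an object with "xyz": the shift along the world's x, y, z in cm, a list of three; "angular": the turn, a rotation vector about the world's x, y, z in rad, a list of three. A call has 1 to 10 rows; each row is the pose to reach, as a shift and turn from the pose commanded when the call began; what a row does not reach only later rows make up. A row lasts 1/8 s, in which the tool goes at most 62.5 mm and 10.7 degrees, less where a joint would pass 70% of its speed; a pose out of reach is approached as far as the arm can. A call with a gripper value outside its range is refused whole. "hand" is the opening, from 0 (shut) to 1 (fully open), set as the call begins (left out, the last holds). The fingers move at their own pace and stop on an object; "newtons" is the grip in N (left out, the last holds). Time passes only in rows, so rows that repeat a pose let the fingers close. It gives the time, the measured TCP pose, the force and the opening at its end, in the units of the state.
- status.sense(): the state, without advancing time (a new reading comes with each control period).
- snapshot(name): name is "side" or "top"; returns a dict with "frame" (384x512x3 uint8, blue, green, red), "range_z" (384x512 float32, m along the optical axis (not along the pixel's ray), 0 where there is no reading), "intrinsics" (3x3 intrinsics, pixels), "k1" (the pictures are not rectified: a ray, as slopes to the right and down, at radius r is drawn at 1 + k1 r^2 times it, then the intrinsics apply), "origin" and "orientation" of the camera in the world. Camera axes: x right, y down, z forward; pixel columns grow to the right and rows downward; lengths in m; the calibration is good to about 2 mm. A picture is of the moment at which its call begins.
- bot.hand_in(): hands the job in, once; it reports no verdict.
The state is a dict: "time": time; "joint_positions": joint angles; "qvel": joint speeds; "tau": joint torques, N m; "position": TCP position; "orientation": TCP orientation; "wrist_force": force on the tool from outside, world axes, zero at the start; "ft_torque": the same for the moment, N m; "opening": opening from 0.0 (shut) to 1.0 (fully open).
Only numpy, scipy, OpenCV 4.12 (cv2) and the standard library are available. Lean on these libraries where they do the work, as an engineer would, in place of code of your own. Each camera call takes 0.05 s, during which the arm holds its last target.

TASK

Make up two service kits from the stock on the grey mat. Inlet kit, in the wide tray: the longer spanner flat in the long compartment and the two larger tins (56 and 50 mm across) standing in the two squarish compartments, one in each, either way round. Column kit, in the narrow tray: the shorter spanner flat in the long compartment and the smallest tin standing in the short one; keep the tins upright all the while and leave the timer, the tape roll, the tube and everything else where they are.

Things in the scene. Friction and masses are not known exactly. Their poses are not given: they have to be found in the camera images.
- wide_tray: Fixed aluminium tray, 143 (x) x 184 (y) mm, 3 dark-floored compartments, on the 2 mm thick grey mat, yaw within 0.2 rad. Origin: centre of underside, z up. Floors at z 4, walls (3 thick) up to z 14. Tray frame, mm: long compartment 62 (x) x 178 (y) centred at x -37.5, y 0; two squarish ones 72 x 87.5 centred at x 32.5, y 45.25 and -45.25. It may swap places with the narrow tray.
- narrow_tray: Fixed aluminium tray, 68 (x) x 223 (y) mm, 2 dark-floored compartments in line, on the 2 mm thick grey mat, yaw within 0.2 rad. Origin: centre of underside, z up. Floors at z 4, walls (3 thick) up to z 14. Tray frame, mm: long compartment 62 (x) x 150 (y) centred at x 0, y -33.5; short one 62 x 64 centred at x 0, y 76.5.
- spanner_large: The longer combination spanner, loose, bare steel, 157 mm long (along its y), 30 mm over the larger head, 8 mm thick, 60 g, lying flat on the mat. Origin: middle of its length at the underside; z up. Grasp the straight shank near the origin: 10 mm wide (along x), from 1 to 6 mm above the underside.
- spanner_small: The shorter combination spanner, loose, bare steel, 132 mm long (along its y), 24 mm over the larger head, 8 mm thick, 50 g, lying flat on the mat. Origin: middle of its length at the underside; z up. Shank 8 mm wide (along x), from 1 to 6 mm above the underside.
- tin_large: The widest round tin (septa), loose, 56 mm across and 28 mm high, white with a blue lid; the lid's rim (56 mm) spans the heights 17 to 28 mm, the body below is 54 mm across. Stands upright on the mat. Origin: centre of the underside; z up.
- tin_tall: The tallest round tin (inlet liners), loose, 50 mm across and 32 mm high, all white; the lid's rim (50 mm) spans the heights 20 to 32 mm, the body below is 48 mm across. Stands upright on the mat. Origin: centre of the underside; z up.
- tin_small: The smallest round tin (ferrules), loose, 42 mm across and 22 mm high, white with a yellow lid; the lid's rim (42 mm) spans the heights 14 to 22 mm, the body below is 40 mm across. Stands upright on the mat. Origin: centre of the underside; z up.
- timer: Bystander, loose: white bench timer 60 x 66 x 21 mm lying among the stock. Origin: centre of the underside.
- tape_roll: Bystander, loose: white roll of tape 69 mm across, 19 mm high, lying flat among the stock. Origin: centre of the underside.
- tube: Bystander, loose: centrifuge tube with screw cap, 32 mm across, 114 mm tall, standing upright on the bench behind the mat. Origin: centre of the underside.
Not all that is in view belongs to the job. What is shaped like the tin_small but red is not meant.

How it is judged:
At the end, for the whole second after the job is handed in: Each spanner lies and each tin stands on the floor of its own compartment as the goal says, anywhere in it (underside within 3.5 mm of the floor, tilt under 0.05 rad), at rest (under 10 mm/s). Timer, tape roll and tube have moved less than 25 mm; the tube stands (tilt under 0.1 rad) (x of spanner_large in the frame of wide_tray between -0.0595 and -0.0155 m and y of spanner_large in the frame of wide_tray between -0.014 and 0.014 m and z of spanner_large in the frame of wide_tray between 0 and 0.0075 m and angle between each of spanner_large, spanner_small, tin_small's own z axis and vertical below 0.05 rad and (((x of tin_large in the frame of wide_tray between 0.0165 and 0.0485 m and y of tin_large in the frame of wide_tray between 0.0232 and 0.0673 m and z of tin_large in the frame of wide_tray between 0 and 0.0075 m and angle between tin_large's own z axis and vertical below 0.05 rad) and (x of tin_tall in the frame of wide_tray between 0.0165 and 0.0485 m and y of tin_tall in the frame of wide_tray between -0.0673 and -0.0232 m and z of tin_tall in the frame of wide_tray between 0 and 0.0075 m and angle between tin_tall's own z axis and vertical below 0.05 rad)) or ((x of tin_large in the frame of wide_tray between 0.0165 and 0.0485 m and y of tin_large in the frame of wide_tray between -0.0673 and -0.0232 m and z of tin_large in the frame of wide_tray between 0 and 0.0075 m and angle between tin_large's own z axis and vertical below 0.05 rad) and (x of tin_tall in the frame of wide_tray between 0.0165 and 0.0485 m and y of tin_tall in the frame of wide_tray between 0.0232 and 0.0673 m and z of tin_tall in the frame of wide_tray between 0 and 0.0075 m and angle between tin_tall's own z axis and vertical below 0.05 rad))) and x of spanner_small in the frame of narrow_tray between -0.022 and 0.022 m and y of spanner_small in the frame of narrow_tray between -0.0475 and -0.0195 m and z of spanner_small in the frame of narrow_tray between 0 and 0.0075 m and x of tin_small in the frame of narrow_tray between -0.014 and 0.014 m and y of tin_small in the frame of narrow_tray between 0.0625 and 0.0905 m and z of tin_small in the frame of narrow_tray between 0 and 0.0075 m and linear speed of each of spanner_large, spanner_small, tin_large, tin_tall, tin_small below 0.01 m/s and distance of each of timer, tape_roll, tube from where it was at the start of the episode below 0.025 m and angle between tube's own z axis and vertical below 0.1 rad); the robot touches nothing.
It fails at once if a tin is tipped (more than 0.6 rad from upright) (angle between any of tin_large, tin_tall, tin_small's own z axis and vertical above 0.6 rad).
It fails at once if the timer, the tape roll or the tube is pushed more than 25 mm from its place or the tube is tipped (distance of any of timer, tape_roll, tube from where it was at the start of the episode above 0.025 m or angle between tube's own z axis and vertical above 0.4 rad).
It also fails if it takes over 112 s, if anything falls off the work surface, if the arm or the gripper's body presses on something with over 40 N, if the wrist force passes 120 N, or if a joint passes its speed limit or range.

## Working session

There is one attempt and no reset: what is moved stays moved. The work goes in short steps, Python scripts to look and compute and a tool call to move; the robot and the scene stay as the last step left them, time stands still between calls to the robot, and variables do not carry over. Pictures are saved under pics/ and viewed, and the job is handed in when it is done.

Besides the shell and the picture viewer there is one more tool, called as name([rows], argument=value, ...), one row to a line, values as JSON. apply_moves: Moves the arm, as the interface text tells. Its arguments: {"type":"object","properties":{"commands":{"type":"array","items":{"type":"object","properties":{"xyz":{"type":"array","items":{"type":"number"}},"angular":{"type":"array","items":{"type":"number"}}}}},"hand":{"type":"number"},"newtons":{"type":"number"}},"required":["commands"]}

```bash
ls; mkdir -p pics
python3 - <<'E'
from plant import status,snapshot,bot
import cv2,numpy as np
print(status.sense()); print(bot.tip_reach)
for n in("top","side"):
    s=snapshot(n); cv2.imwrite(f"pics/{n}0.png",s["frame"]); np.savez(f"{n}0.npz",**s)
    print(n,s["intrinsics"],s["k1"],s["origin"],s["orientation"])
E
```

```text
pics
{'time': 0.0, 'joint_positions': array([ 8.97709242e-01,  1.81500732e-01,  1.60797451e+00, -2.84490342e-05,
        1.35381860e+00, -2.06297777e-01]), 'qvel': array([-4.99075100e-05, -7.91512075e-04, -1.15747970e-03,  7.54592934e-04,
       -1.69406798e-04,  1.13226958e-04]), 'tau': array([-1.58012015e-03, -4.33868372e+01, -3.41846216e+01,  6.99930685e-02,
        3.86106467e-02, -1.38359246e-04]), 'position': array([0.25842565, 0.51307894, 0.24584899]), 'orientation': array([ 2.31278390e-01,  9.72887241e-01, -7.75599053e-04, -3.49497287e-04]), 'wrist_force': array([ 0.11018413, -0.12408652,  0.0889769 ]), 'ft_torque': array([ 0.0308466 , -0.06124118, -0.01053064]), 'opening': 1.0007584818416626}
0.008
top [[419.08985755   0.         256.0487278 ]
 [  0.         419.08985755 197.15683599]
 [  0.           0.           1.        ]] -0.018059331082071157 [0.50994435 0.00511756 0.99408527] [-0.70507217  0.70736288 -0.0423814   0.02673576]
side [[379.36440433   0.         257.18263359]
 [  0.         379.36440433 195.59966391]
 [  0.           0.           1.        ]] -0.05448122659128139 [ 0.15012171 -0.9096442   0.50137963] [ 0.81727195 -0.18966288  0.13385189 -0.52742604]
```

View pics/top0.png

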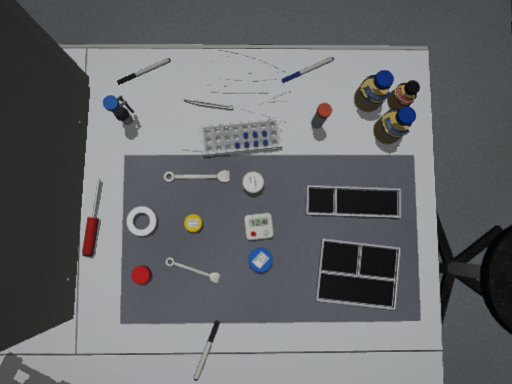

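View pics/side0.png

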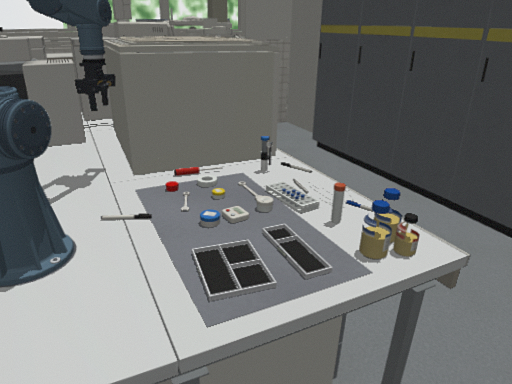

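```bash
cat > h.py <<'E'
import numpy as np,cv2
from scipy.spatial.transform import Rotation as R
def ray(s,px):
    px=np.atleast_2d(np.float64(px));K=s["intrinsics"];k=float(s["k1"])
    u=cv2.undistortPoints(px.reshape(-1,1,2),K,np.array([k,0,0,0,0.])).reshape(-1,2)
    d=np.c_[u,np.ones(len(u))]
    return R.from_quat(s["orientation"]).apply(d)
def onplane(s,px,z):
    d=ray(s,px);o=s["origin"];t=(z-o[2])/d[:,2]
    return (o+d*t[:,None])
def blobs(mask,amin=30):
    n,l,st,c=cv2.connectedComponentsWithStats(mask.astype(np.uint8),connectivity=8)
    return [(i,st[i],c[i]) for i in range(1,n) if st[i][4]>amin],l
E
python3 - <<'E'
from h import *
s=dict(np.load("top0.npz"));f=s["frame"]
c=cv2.resize(f[150:330,115:305],None,fx=4,fy=4,interpolation=cv2.INTER_CUBIC)
cv2.imwrite("pics/cropL.png",c[:600] if 0 else cv2.resize(c,(633,600)))
c=cv2.resize(f[175:315,295:425],None,fx=4,fy=4,interpolation=cv2.INTER_CUBIC);cv2.imwrite("pics/cropR.png",c)
E
```

```text
(no output)
```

View pics/cropL.png

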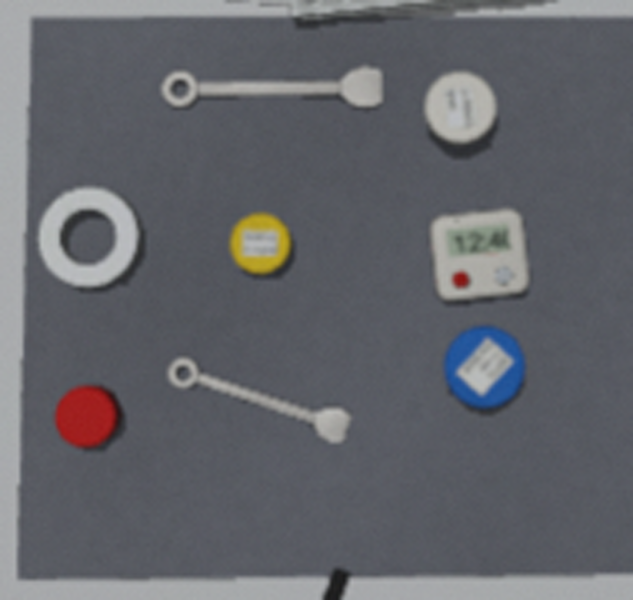

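View pics/cropR.png

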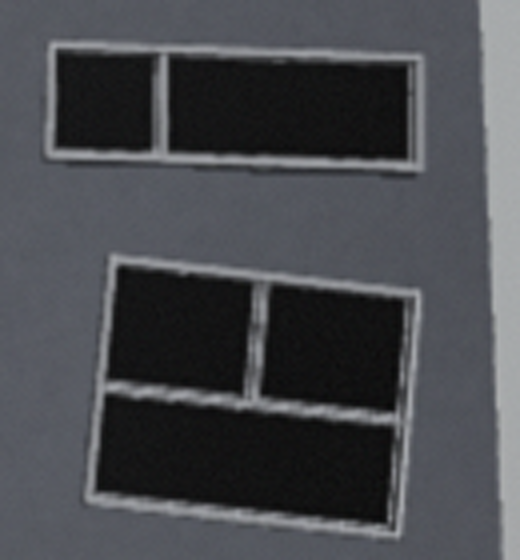

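```bash
cat >> h.py <<'E'
def measure(s):
    f=s["frame"];hsv=cv2.cvtColor(f,cv2.COLOR_BGR2HSV);g=hsv[...,2];sat=hsv[...,1];H=hsv[...,0]
    roi=np.zeros(g.shape,bool);roi[158:320,125:415]=1
    res={}
    # bright things
    hi=((g>130)|((sat>120)&(g>90)))&roi
    bl,l=blobs(hi,40)
    for i,st,c in bl:
        m=(l==i).astype(np.uint8)
        cn=max(cv2.findContours(m,cv2.RETR_EXTERNAL,cv2.CHAIN_APPROX_NONE)[0],key=cv2.contourArea)
        (cx,cy),(w,h),a=cv2.minAreaRect(cn); e,er=cv2.minEnclosingCircle(cn)
        print(i,st,"mean bgr",f[l==i].mean(0).round(),"rect",np.round((cx,cy,w,h,a),1),"circ",np.round((*e,er),1), "z10:",onplane(s,[[cx,cy]],.01).round(4)[0][:2])
    return l
E
python3 - <<'E'
from h import *
s=dict(np.load("top0.npz"));measure(s)
z=s["range_z"]; print(z[230,300],z[225,210])
E
```

```text
3 [164 170  66  12 306] mean bgr [159. 162. 163.] rect [196.5 175.5  11.   65.   90. ] circ [196.5 176.5  32.6] z10: [0.6582 0.1238]
4 [243 172  21  21 340] mean bgr [169. 172. 172.] rect [252.5 181.5  19.8  19.8  45. ] circ [252.7 181.6  10.4] z10: [ 0.6437 -0.0086]
5 [307 185  94  33 442] mean bgr [145. 140. 139.] rect [353.5 200.8  94.   29.3   1.9] circ [353.5 201.5  49. ] z10: [ 0.5972 -0.2482]
6 [126 206  30  30 485] mean bgr [178. 176. 174.] rect [140.5 220.5  29.   29.   90. ] circ [140.9 220.6  15.2] z10: [0.5522 0.2534]
7 [245 213  28  27 583] mean bgr [152. 158. 160.] rect [258.4 225.8  24.4  26.9  83.7] circ [258.4 225.9  16.6] z10: [ 0.539  -0.0222]
8 [184 214  18  18 260] mean bgr [ 80. 154. 168.] rect [192.5 222.5  17.   17.   90. ] circ [192.7 222.7   9.1] z10: [0.5472 0.1321]
9 [316 239  84  70 459] mean bgr [147. 143. 141.] rect [358.4 273.5  79.5  62.9   5.9] circ [358.5 273.5  49.5] z10: [ 0.4269 -0.2552]
10 [248 248  25  24 470] mean bgr [152. 111.  81.] rect [260.  259.5  23.   24.   90. ] circ [259.9 259.7  12.3] z10: [ 0.4606 -0.0255]
12 [166 258  54  25 222] mean bgr [154. 156. 157.] rect [192.3 268.6  55.3  10.1  20.3] circ [192.4 268.3  27.7] z10: [0.4405 0.1315]
14 [132 266  18  18 263] mean bgr [ 31.  31. 154.] rect [140.5 274.5  17.   17.   90. ] circ [140.4 274.5   9.2] z10: [0.4276 0.2507]
16 [354 271  41  10  74] mean bgr [144. 140. 138.] rect [374.2 275.6  40.3   5.4   6.7] circ [374.  277.5  20.2] z10: [ 0.4216 -0.2923]
0.9897778 0.9895432
```

```bash
cat >> h.py <<'E'
def cloud(s):
    z=s["range_z"];v,u=np.mgrid[0:z.shape[0],0:z.shape[1]]
    d=ray(s,np.c_[u.ravel(),v.ravel()]);P=s["origin"]+d*z.reshape(-1,1)
    P[z.ravel()==0]=np.nan
    return P.reshape(*z.shape,3)
def subquad(s,box,z,thr):
    # outer corners of a tray: hull of bright pixels -> 4 edge lines by minAreaRect neighbourhood
    x0,y0,x1,y1=box;g=s["frame"][y0:y1,x0:x1].max(2)
    up=cv2.resize(g,None,fx=8,fy=8,interpolation=cv2.INTER_CUBIC)
    m=(up>thr).astype(np.uint8);n,l,st,c=cv2.connectedComponentsWithStats(m)
    i=1+np.argmax(st[1:,2]*st[1:,3]);cn=max(cv2.findContours((l==i).astype(np.uint8),0,cv2.CHAIN_APPROX_NONE)[0],key=cv2.contourArea)
    hull=cv2.convexHull(cn).reshape(-1,2)
    px=(hull+.5)/8-.5+[x0,y0]
    P=onplane(s,px,z)[:,:2].astype(np.float32)
    return cv2.minAreaRect(P*1000)
E
python3 - <<'E'
from h import *
for n in("top","side"):
    s=dict(np.load(n+"0.npz"));P=cloud(s).reshape(-1,3);P=P[~np.isnan(P[:,0])]
    Q=P[(P[:,2]>.08)&(P[:,2]<.7)&(P[:,0]>.2)]
    # coarse occupancy
    h,xe,ye=np.histogram2d(Q[:,0],Q[:,1],bins=[np.arange(.2,1.01,.05),np.arange(-.5,1.01,.05)])
    print(n);print("y:",ye[:-1].round(2))
    for i in range(len(xe)-2,-1,-1):print("%.2f"%xe[i],"".join("#" if k>15 else "+" if k>2 else "." for k in h[i]))
s=dict(np.load("top0.npz"))
for t in(100,110,120,130):
    print(t,"narrow",subquad(s,(298,178,415,225),.016,t),"wide",subquad(s,(308,230,412,316),.016,t))
E
```

```text
top
y: [-0.5  -0.45 -0.4  -0.35 -0.3  -0.25 -0.2  -0.15 -0.1  -0.05 -0.    0.05
  0.1   0.15  0.2   0.25  0.3   0.35  0.4   0.45  0.5   0.55  0.6   0.65
  0.7   0.75  0.8   0.85  0.9   0.95]
0.95 ..............................
0.90 .................+............
0.85 ..###............#............
0.80 ..###.+........#+#............
0.75 ..##..##.......###............
0.70 ..+#.............#............
0.65 .................#............
0.60 .................#............
0.55 .................#............
0.50 .................#............
0.45 .................#............
0.40 .................#+...........
0.35 .................##...........
0.30 .................##...........
0.25 ..............................
0.20 ..............................
side
y: [-0.5  -0.45 -0.4  -0.35 -0.3  -0.25 -0.2  -0.15 -0.1  -0.05 -0.    0.05
  0.1   0.15  0.2   0.25  0.3   0.35  0.4   0.45  0.5   0.55  0.6   0.65
  0.7   0.75  0.8   0.85  0.9   0.95]
0.95 ............................++
0.90 .................#........+...
0.85 ..###............#.......###+.
0.80 ..###..........#.#+++.+++###
[... 604 characters left out ...]
312, 149.35769653320312), 82.79496002197266)
110 narrow ((596.8906860351562, -246.6710205078125), (226.05470275878906, 71.64190673828125), 87.75050354003906) wide ((427.169189453125, -253.4164581298828), (187.08627319335938, 147.07896423339844), 83.06401824951172)
120 narrow ((596.8310546875, -246.6852569580078), (224.79930114746094, 70.4751968383789), 87.77386474609375) wide ((427.1375732421875, -253.49871826171875), (186.112548828125, 145.73793029785156), 83.0543212890625)
130 narrow ((596.7115478515625, -246.62576293945312), (223.6758270263672, 69.40624237060547), 87.84606170654297) wide ((427.1534729003906, -253.55123901367188), (185.2755584716797, 144.60403442382812), 83.05366516113281)
```

```bash
cat >> h.py <<'E'
def up(s,box,k=8):
    x0,y0,x1,y1=box
    return cv2.resize(s["frame"][y0:y1,x0:x1],None,fx=k,fy=k,interpolation=cv2.INTER_CUBIC)
def spanner(s,box,z,thr=120):
    m=(up(s,box).max(2)>thr).astype(np.uint8);n,l,st,c=cv2.connectedComponentsWithStats(m)
    i=1+np.argmax(st[1:,4]);v,u=np.nonzero(l==i);px=(np.c_[u,v]+.5)/8-.5+[box[0],box[1]]
    P=onplane(s,px,z)[:,:2].astype(np.float32)
    d=cv2.fitLine(P,cv2.DIST_HUBER,0,.01,.01).ravel();d0=d[:2]*np.sign(d[1]);t=(P-d[2:])@d0
    mid=(t.min()+t.max())/2;sh=abs(t-mid)<.035
    d=cv2.fitLine(P[sh],cv2.DIST_HUBER,0,.0005,.0005).ravel();d0=d[:2]*np.sign(d[1])
    t=(P-d[2:])@d0;mid=(t.min()+t.max())/2
    return d[2:]+mid*d0,np.degrees(np.arctan2(d0[1],d0[0])),t.max()-t.min()
def tin(s,box,z,lo,hi):
    h=cv2.cvtColor(up(s,box),cv2.COLOR_BGR2HSV);m=cv2.inRange(h,lo,hi)
    cn=max(cv2.findContours(m,0,cv2.CHAIN_APPROX_NONE)[0],key=cv2.contourArea).reshape(-1,2)
    cn=cv2.convexHull(cn).reshape(-1,2)
    P=onplane(s,(cn+.5)/8-.5+[box[0],box[1]],z)[:,:2].astype(np.float32)
    c,(a,b),_=cv2.minAreaRect(P);e,r=cv2.minEnclosingCircle(P);return np.round(c,4),np.round(e,4),round(a,4),round(b,4)
E
python3 - <<'E'
from h import *
s=dict(np.load("top0.npz"))
for t in(115,130):
    print("L",spanner(s,(155,160,238,190),.008,t),"S",spanner(s,(158,250,228,290),.008,t))
print("blue",tin(s,(240,242,280,280),.030,(95,110,60),(130,255,255)))
print("yel",tin(s,(178,208,208,238),.024,(15,90,80),(40,255,255)))
print("tall",tin(s,(236,166,270,198),.034,(0,0,135),(180,80,255)))
print("timer",tin(s,(238,204,280,248),.023,(0,0,130),(180,80,255)))
print("tape",tin(s,(120,200,162,240),.021,(0,0,130),(180,80,255)))
# heights by depth side check
c=cloud(s)
for n,(u,v) in dict(blue=(260,260),yel=(193,223),tall=(253,182),timer=(259,227),mat=(220,240)).items(): print(n,c[v-2:v+3,u-2:u+3].reshape(-1,3).mean(0).round(4))
def T(o,yaw,p):
    c,q=np.cos(yaw),np.sin(yaw);return np.round([o[0]+c*p[0]-q*p[1],o[1]+q*p[0]+c*p[1]],4)
w=(.4271,-.2535);n=(.5969,-.2467)
print("wlong",T(w,-.121,(-.0375,0)),"w+",T(w,-.121,(.0325,.04525)),"w-",T(w,-.121,(.0325,-.04525)))
print("nlong",T(n,-.038,(0,-.0335)),"nshort",T(n,-.038,(0,.0765)))
E
```

```text
L (array([0.6576813 , 0.12496749], dtype=float32), np.float32(90.05674), np.float32(0.15731844)) S (array([0.43939543, 0.13233386], dtype=float32), np.float32(70.8631), np.float32(0.13257411))
L (array([0.6576754 , 0.12482656], dtype=float32), np.float32(90.1117), np.float32(0.15583616)) S (array([0.4394496 , 0.13246202], dtype=float32), np.float32(70.898026), np.float32(0.13065413))
blue (array([ 0.4612, -0.0249]), array([ 0.4613, -0.0248]), 0.0556, 0.0562)
yel (array([0.5465, 0.1296]), array([0.5466, 0.13  ]), 0.0427, 0.0428)
tall (array([ 0.6405, -0.0087]), array([ 0.6405, -0.0087]), 0.0481, 0.048)
timer (array([ 0.5389, -0.0217]), array([ 0.5388, -0.0217]), 0.0578, 0.0638)
tape (array([0.5519, 0.2497]), array([0.5518, 0.2499]), 0.0688, 0.0684)
blue [ 0.4605 -0.0248  0.0298]
yel [0.5455 0.1292 0.0236]
tall [ 0.6393 -0.0095  0.0339]
timer [ 0.5359 -0.0232  0.0196]
mat [0.5062 0.0682 0.0009]
wlong [ 0.3899 -0.249 ] w+ [ 0.4648 -0.2125] w- [ 0.4539 -0.3023]
nlong [ 0.5956 -0.2802] nshort [ 0.5998 -0.1703]
```

apply_moves([
  {"xyz":[0,-6,0],"angular":[0,0,0]},
  {"xyz":[0,-12,0],"angular":[0,0,0]},
  {"xyz":[0,-18,0],"angular":[0,0,0]},
  {"xyz":[0,-24,0],"angular":[0,0,0]},
  {"xyz":[4,-28,0],"angular":[0,0,-0.15]},
  {"xyz":[9,-31,0],"angular":[0,0,-0.3]},
  {"xyz":[14.5,-33,0],"angular":[0,0,-0.48]},
  {"xyz":[20,-35,0],"angular":[0,0,-0.66]},
  {"xyz":[25.5,-37,-2],"angular":[0,0,-0.84]},
  {"xyz":[31,-38,-4],"angular":[0,0,-1.02]},
], hand=0.6)

```text
time: 1.35
position: [0.5706, 0.1322, 0.206]
orientation: [0.679, 0.734, 0.0, 0.0]
wrist_force: [0.5, 0.1, -0.2]
opening: 0.606
```

apply_moves([
  {"xyz":[4,-0.5,-4],"angular":[0,0,-0.08]},
  {"xyz":[8,-0.9,-7],"angular":[0,0,-0.083]},
  {"xyz":[8.8,-0.9,-12],"angular":[0,0,-0.083]},
  {"xyz":[8.8,-0.9,-15],"angular":[0,0,-0.083]},
  {"xyz":[8.8,-0.9,-15],"angular":[0,0,-0.083]},
  {"xyz":[8.8,-0.9,-15],"angular":[0,0,-0.083]},
], hand=0.4)

```text
time: 2.1
position: [0.6575, 0.1246, 0.058]
orientation: [0.707, 0.707, 0.001, 0.001]
wrist_force: [-0.3, -0.1, 0.3]
opening: 0.4
```

```bash
cat >> h.py <<'E'
def st():
    from plant import status
    q=status.sense();o=R.from_quat(q["orientation"]).as_matrix()
    print("t %.2f"%q["time"],"pos",q["position"].round(4),"jaw deg %.2f"%np.degrees(np.arctan2(o[1,1],o[0,1])),"z",o[:,2].round(4),"op mm %.1f"%(88*q["opening"]),"F",q["wrist_force"].round(1))
E
python3 -c "
from h import *;st()
from plant import snapshot
s=snapshot('side');cv2.imwrite('pics/s1.png',cv2.resize(s['frame'][150:270,170:330],None,fx=4,fy=4))"
```

```text
t 2.10 pos [0.6575 0.1246 0.058 ] jaw deg 0.06 z [ 0.0015  0.     -1.    ] op mm 35.2 F [-0.3 -0.1  0.3]
```

View pics/s1.png

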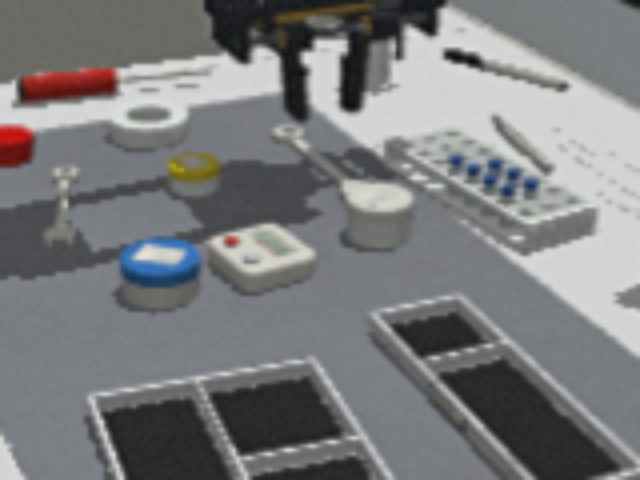

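apply_moves([
  {"xyz":[0,0,-2.5],"angular":[0,0,0]},
  {"xyz":[0,0,-4],"angular":[0,0,0]},
  {"xyz":[0,0,-4.5],"angular":[0,0,0]},
  {"xyz":[0,0,-4.55],"angular":[0,0,0]},
  {"xyz":[0,0,-4.55],"angular":[0,0,0]},
])

```text
time: 2.78
position: [0.6574, 0.1245, 0.0121]
orientation: [0.707, 0.707, 0.0, 0.0]
wrist_force: [-0.2, -0.4, 0.1]
opening: 0.399
```

apply_moves([
  {"xyz":[0,0,0],"angular":[0,0,0]},
  {"xyz":[0,0,0],"angular":[0,0,0]},
  {"xyz":[0,0,0],"angular":[0,0,0]},
  {"xyz":[0,0,0],"angular":[0,0,0]},
], hand=0, newtons=25)

```text
time: 3.28
position: [0.6569, 0.1245, 0.0114]
orientation: [0.707, 0.707, 0.0, 0.0]
wrist_force: [-0.7, -0.4, 1.6]
opening: 0.099
```

apply_moves([
  {"xyz":[0,0,1],"angular":[0,0,0]},
  {"xyz":[0,0,4],"angular":[0,0,0]},
  {"xyz":[0,0,8],"angular":[0,0,0]},
  {"xyz":[-3,-4,9],"angular":[0,0,-0.02]},
  {"xyz":[-6.4,-9,9],"angular":[0,0,-0.04]},
  {"xyz":[-9.8,-14,9],"angular":[0,0,-0.06]},
  {"xyz":[-13.2,-19,9],"angular":[0,0,-0.08]},
  {"xyz":[-16.6,-24,9],"angular":[0,0,-0.1]},
  {"xyz":[-20,-29,9],"angular":[0,0,-0.12]},
  {"xyz":[-23.5,-33.5,9],"angular":[0,0,-0.122]},
])

```text
time: 4.53
position: [0.4209, -0.2123, 0.1021]
orientation: [0.749, 0.663, 0.0, 0.001]
wrist_force: [-0.1, -1.1, -1.3]
opening: 0.1
```

apply_moves([
  {"xyz":[-3.2,-3.7,0],"angular":[0,0,0]},
  {"xyz":[-3.2,-3.7,-3],"angular":[0,0,0]},
  {"xyz":[-3.2,-3.7,-5],"angular":[0,0,0]},
  {"xyz":[-3.2,-3.7,-5],"angular":[0,0,0]},
])

```text
time: 5.03
position: [0.3888, -0.2469, 0.0505]
orientation: [0.749, 0.663, -0.0, -0.001]
wrist_force: [-0.4, -0.6, -0.6]
opening: 0.103
```

```bash
python3 -c "
from h import *;st()
from plant import snapshot
s=snapshot('side');cv2.imwrite('pics/s2.png',cv2.resize(s['frame'][180:310,170:350],None,fx=4,fy=4))"
```

```text
t 5.03 pos [ 0.3888 -0.2469  0.0505] jaw deg -6.96 z [-0.0018  0.002  -1.    ] op mm 9.1 F [-0.4 -0.6 -0.6]
```

View pics/s2.png

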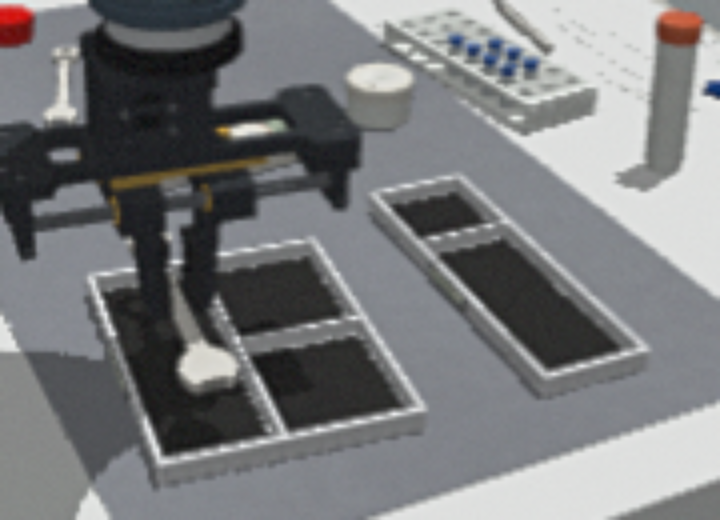

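apply_moves([
  {"xyz":[0.1,-0.2,-1.5],"angular":[0,0,0]},
  {"xyz":[0.1,-0.2,-2.7],"angular":[0,0,0]},
  {"xyz":[0.1,-0.2,-3.2],"angular":[0,0,0]},
  {"xyz":[0.1,-0.2,-3.45],"angular":[0,0,0]},
  {"xyz":[0.1,-0.2,-3.45],"angular":[0,0,0]},
])

```text
time: 5.7
position: [0.3908, -0.2494, 0.0166]
orientation: [0.749, 0.663, 0.0, -0.0]
wrist_force: [-0.9, -0.8, -0.5]
opening: 0.102
```

apply_moves([
  {"xyz":[0,0,0],"angular":[0,0,0]},
  {"xyz":[0,0,0],"angular":[0,0,0]},
  {"xyz":[0,0,1],"angular":[0,0,0]},
  {"xyz":[0,0,5],"angular":[0,0,0]},
  {"xyz":[0,0,9],"angular":[0,0,0]},
], hand=0.2)

```text
time: 6.32
position: [0.3906, -0.2493, 0.1082]
orientation: [0.749, 0.663, -0.0, -0.0]
wrist_force: [1.1, -0.7, -0.4]
opening: 0.201
```

```bash
python3 -c "
from h import *;st()
from plant import snapshot
s=snapshot('side');cv2.imwrite('pics/s3.png',cv2.resize(s['frame'][180:310,170:350],None,fx=4,fy=4))"
```

```text
t 6.33 pos [ 0.3906 -0.2493  0.1082] jaw deg -6.93 z [-3.e-04  3.e-04 -1.e+00] op mm 17.7 F [ 1.1 -0.7 -0.4]
```

View pics/s3.png

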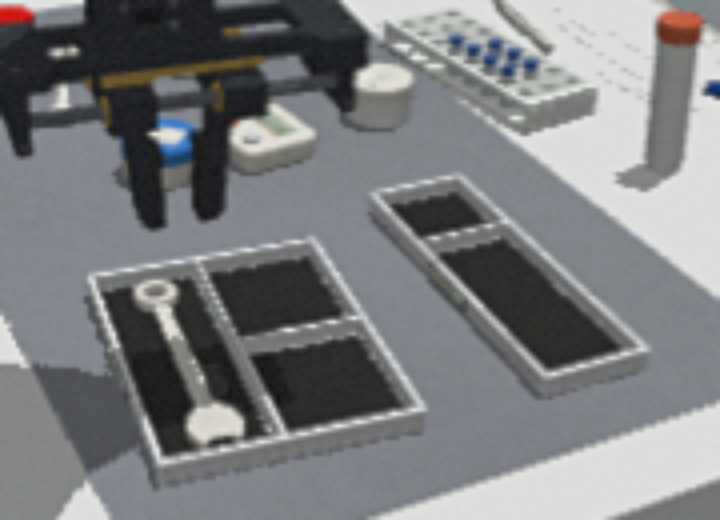

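apply_moves([
  {"xyz":[0.5,5,0],"angular":[0,0,0]},
  {"xyz":[1,11,0],"angular":[0,0,-0.03]},
  {"xyz":[2,17,0],"angular":[0,0,-0.07]},
  {"xyz":[3,23,0],"angular":[0,0,-0.12]},
  {"xyz":[4,29,0],"angular":[0,0,-0.17]},
  {"xyz":[4.7,35,-1],"angular":[0,0,-0.212]},
  {"xyz":[4.9,38.2,-4],"angular":[0,0,-0.212]},
  {"xyz":[4.9,38.2,-5.5],"angular":[0,0,-0.212]},
  {"xyz":[4.9,38.2,-5.5],"angular":[0,0,-0.212]},
], hand=0.4)

```text
time: 7.5
position: [0.4388, 0.132, 0.051]
orientation: [0.814, 0.58, -0.001, -0.001]
wrist_force: [-0.1, 0.1, 0.6]
opening: 0.405
```

```bash
python3 -c "
from h import *;st()"
```

```text
t 7.50 pos [0.4388 0.132  0.051 ] jaw deg -19.06 z [-2.5e-03 -4.0e-04 -1.0e+00] op mm 35.7 F [-0.1  0.1  0.6]
```

apply_moves([
  {"xyz":[0,0,-2],"angular":[0,0,0]},
  {"xyz":[0,0,-3.5],"angular":[0,0,0]},
  {"xyz":[0,0,-3.95],"angular":[0,0,0]},
  {"xyz":[0,0,-3.95],"angular":[0,0,0]},
])

```text
time: 8.0
position: [0.4398, 0.1321, 0.0123]
orientation: [0.815, 0.58, -0.0, -0.0]
wrist_force: [-0.4, -0.7, 0.4]
opening: 0.403
```

apply_moves([
  {"xyz":[0,0,0],"angular":[0,0,0]},
  {"xyz":[0,0,0],"angular":[0,0,0]},
  {"xyz":[0,0,0],"angular":[0,0,0]},
  {"xyz":[0,0,0],"angular":[0,0,0]},
], hand=0)

```text
time: 8.5
position: [0.44, 0.1326, 0.0125]
orientation: [0.814, 0.58, 0.0, 0.0]
wrist_force: [-0.9, 0.2, 2.0]
opening: 0.081
```

apply_moves([
  {"xyz":[0,0,1],"angular":[0,0,0]},
  {"xyz":[0,0,4],"angular":[0,0,0]},
  {"xyz":[0,-2,9],"angular":[0,0,0]},
  {"xyz":[1,-8,9],"angular":[0,0,0.05]},
  {"xyz":[2,-14,9],"angular":[0,0,0.1]},
  {"xyz":[3,-20,9],"angular":[0,0,0.15]},
  {"xyz":[4,-26,9],"angular":[0,0,0.2]},
  {"xyz":[5,-32,9],"angular":[0,0,0.25]},
  {"xyz":[6,-38,9],"angular":[0,0,0.295]},
  {"xyz":[9,-41.3,9],"angular":[0,0,0.295]},
])

```text
time: 9.75
position: [0.5292, -0.2838, 0.1028]
orientation: [0.721, 0.693, -0.0, 0.0]
wrist_force: [1.4, 0.7, 0.4]
opening: 0.079
```

apply_moves([
  {"xyz":[4,0,0],"angular":[0,0,0]},
  {"xyz":[6.6,0,-1],"angular":[0,0,0]},
  {"xyz":[6.6,0,-4],"angular":[0,0,0]},
  {"xyz":[6.6,0,-5],"angular":[0,0,0]},
  {"xyz":[6.6,0,-5],"angular":[0,0,0]},
])

```text
time: 10.38
position: [0.595, -0.2801, 0.0516]
orientation: [0.72, 0.694, -0.0, -0.001]
wrist_force: [0.3, 0.7, -0.2]
opening: 0.083
```

```bash
python3 -c "
from h import *;st()
from plant import snapshot
s=snapshot('side');cv2.imwrite('pics/s4.png',cv2.resize(s['frame'][160:310,190:370],None,fx=4,fy=4))"
```

```text
t 10.38 pos [ 0.595  -0.2801  0.0516] jaw deg -2.18 z [-0.0017  0.0012 -1.    ] op mm 7.3 F [ 0.3  0.7 -0.2]
```

View pics/s4.png

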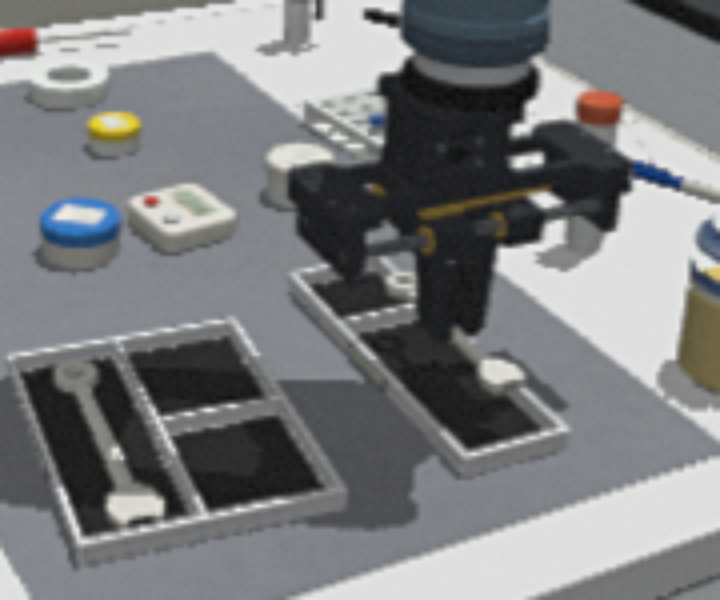

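apply_moves([
  {"xyz":[0.1,0,-1.5],"angular":[0,0,0]},
  {"xyz":[0.1,0,-2.6],"angular":[0,0,0]},
  {"xyz":[0.1,0,-3.1],"angular":[0,0,0]},
  {"xyz":[0.1,0,-3.4],"angular":[0,0,0]},
  {"xyz":[0.1,0,-3.45],"angular":[0,0,0]},
  {"xyz":[0.1,0,-3.45],"angular":[0,0,0]},
])

```text
time: 11.18
position: [0.597, -0.2807, 0.018]
orientation: [0.72, 0.694, 0.0, 0.0]
wrist_force: [0.5, 0.7, -0.7]
opening: 0.079
```

```bash
python3 -c "
from h import *;st()
from plant import snapshot
s=snapshot('side');cv2.imwrite('pics/s5.png',cv2.resize(s['frame'][160:310,190:370],None,fx=4,fy=4))"
```

```text
t 11.18 pos [ 0.597  -0.2807  0.018 ] jaw deg -2.18 z [ 4.e-04 -3.e-04 -1.e+00] op mm 7.0 F [ 0.5  0.7 -0.7]
```

View pics/s5.png

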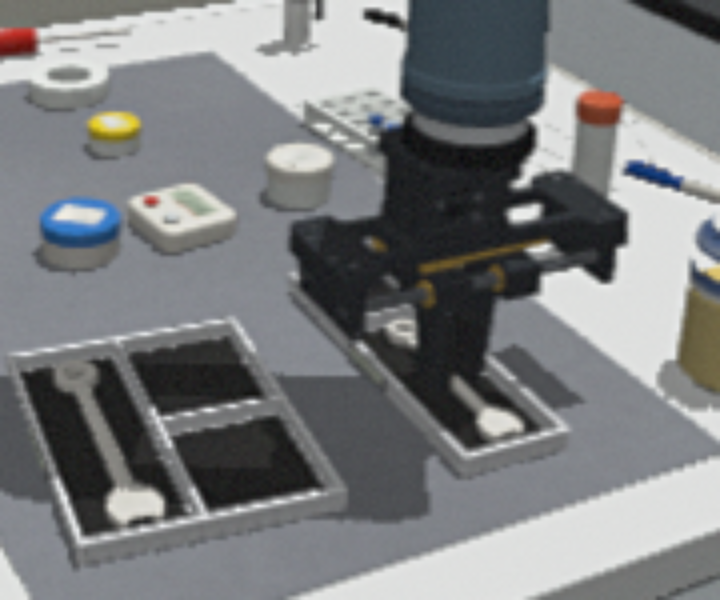

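apply_moves([
  {"xyz":[0,0,-0.1],"angular":[0,0,0]},
  {"xyz":[0,0,-0.1],"angular":[0,0,0]},
])

```text
time: 11.48
position: [0.5967, -0.2805, 0.0168]
orientation: [0.72, 0.694, -0.0, 0.0]
wrist_force: [-0.2, 0.0, -0.4]
opening: 0.079
```

apply_moves([
  {"xyz":[0,0,0],"angular":[0,0,0]},
  {"xyz":[0,0,0],"angular":[0,0,0]},
  {"xyz":[0,0,1],"angular":[0,0,0]},
  {"xyz":[0,0,5],"angular":[0,0,0]},
  {"xyz":[-2,2,10],"angular":[0,0,0.1]},
  {"xyz":[-6,6,12],"angular":[0,0,0.27]},
  {"xyz":[-6,11,12],"angular":[0,0,0.45]},
  {"xyz":[-6,17,12],"angular":[0,0,0.63]},
  {"xyz":[-6,23,12],"angular":[0,0,0.81]},
  {"xyz":[-6,29,12],"angular":[0,0,0.99]},
], hand=0.2)

```text
time: 12.72
position: [0.5369, 0.0112, 0.1379]
orientation: [0.302, 0.953, 0.0, 0.001]
wrist_force: [0.1, -0.2, 0.2]
opening: 0.2
```

```bash
python3 -c "
from h import *;st()
from plant import snapshot
s=snapshot('top');np.savez('top1.npz',**s);cv2.imwrite('pics/t1.png',cv2.resize(s['frame'][150:330,115:425],None,fx=2.5,fy=2.5))"
```

```text
t 12.72 pos [0.5369 0.0112 0.1379] jaw deg 54.86 z [ 1.8e-03 -3.0e-04 -1.0e+00] op mm 17.6 F [ 0.1 -0.2  0.2]
```

View pics/t1.png

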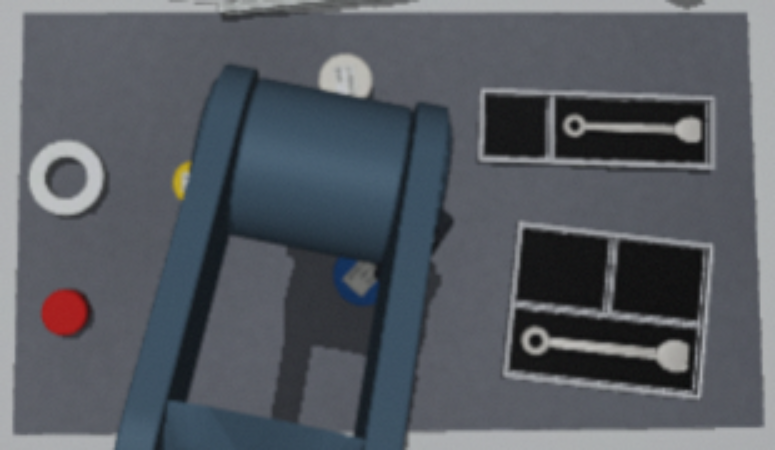

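apply_moves([
  {"xyz":[0.5,5,0],"angular":[0,0,0.18]},
  {"xyz":[1,10,0],"angular":[0,0,0.36]},
  {"xyz":[1,11.9,-3],"angular":[0,0,0.54]},
  {"xyz":[1,11.9,-7],"angular":[0,0,0.58]},
  {"xyz":[1,11.9,-8],"angular":[0,0,0.58]},
  {"xyz":[1,11.9,-8],"angular":[0,0,0.58]},
], hand=0.75)

```text
time: 13.52
position: [0.5468, 0.1281, 0.057]
orientation: [0.02, 1.0, -0.0, -0.0]
wrist_force: [0.2, -0.4, -0.6]
opening: 0.75
```

```bash
python3 -c "
from h import *;st()
from plant import snapshot
s=snapshot('side');cv2.imwrite('pics/s6.png',cv2.resize(s['frame'][140:250,150:310],None,fx=4,fy=4))"
```

```text
t 13.53 pos [0.5468 0.1281 0.057 ] jaw deg 87.69 z [-6.e-04 -0.e+00 -1.e+00] op mm 66.0 F [ 0.2 -0.4 -0.6]
```

View pics/s6.png

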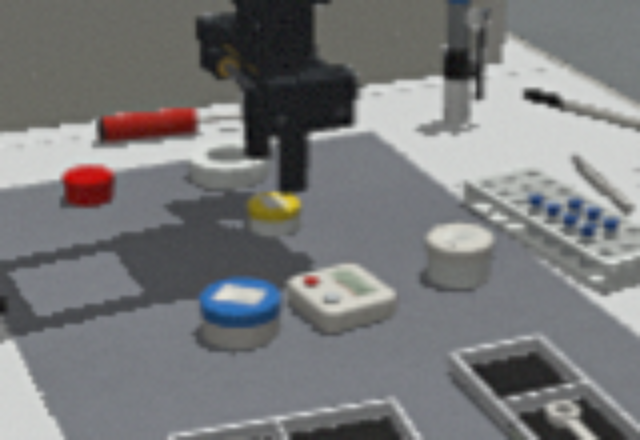

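apply_moves([
  {"xyz":[0,0.15,-1.5],"angular":[0,0,0]},
  {"xyz":[0,0.15,-2.8],"angular":[0,0,0]},
  {"xyz":[0,0.15,-3.35],"angular":[0,0,0]},
  {"xyz":[0,0.15,-3.4],"angular":[0,0,0]},
  {"xyz":[0,0.15,-3.4],"angular":[0,0,0]},
])

```text
time: 14.2
position: [0.5469, 0.13, 0.0228]
orientation: [0.019, 1.0, 0.0, 0.0]
wrist_force: [-0.1, 0.1, -0.4]
opening: 0.752
```

apply_moves([
  {"xyz":[0,0,0],"angular":[0,0,0]},
  {"xyz":[0,0,0],"angular":[0,0,0]},
  {"xyz":[0,0,0],"angular":[0,0,0]},
  {"xyz":[0,0,0],"angular":[0,0,0]},
  {"xyz":[0,0,0],"angular":[0,0,0]},
], hand=0.3, newtons=15)

```text
time: 14.82
position: [0.5469, 0.13, 0.0229]
orientation: [0.019, 1.0, 0.0, 0.0]
wrist_force: [-0.7, -0.2, 2.5]
opening: 0.47
```

```bash
python3 -c "
from h import *;st()"
```

```text
t 14.82 pos [0.5469 0.13   0.0229] jaw deg 87.78 z [ 4.e-04  0.e+00 -1.e+00] op mm 41.4 F [-0.7 -0.2  2.5]
```

apply_moves([
  {"xyz":[0,0,1],"angular":[0,0,0]},
  {"xyz":[0,0,4],"angular":[0,0,0]},
  {"xyz":[0,-2,7],"angular":[0,0,0]},
  {"xyz":[0.5,-7,8],"angular":[0,0,0]},
  {"xyz":[1.5,-12,8],"angular":[0,0,0]},
  {"xyz":[2.5,-17,8],"angular":[0,0,0]},
  {"xyz":[3.5,-22,8],"angular":[0,0,0]},
  {"xyz":[4.6,-27,7],"angular":[0,0,0]},
  {"xyz":[5.3,-30,5],"angular":[0,0,0]},
  {"xyz":[5.3,-30,3],"angular":[0,0,0]},
])

```text
time: 16.08
position: [0.6003, -0.1726, 0.0528]
orientation: [0.021, 1.0, -0.0, 0.001]
wrist_force: [-0.2, -0.0, -0.8]
opening: 0.47
```

apply_moves([
  {"xyz":[0,0,0],"angular":[0,0,0]},
  {"xyz":[0,0,0],"angular":[0,0,0]},
])

```text
time: 16.32
position: [0.5998, -0.1686, 0.0531]
orientation: [0.019, 1.0, 0.0, -0.0]
wrist_force: [-0.3, -0.1, 0.0]
opening: 0.468
```

```bash
python3 -c "
from h import *;st()
from plant import snapshot
s=snapshot('side');cv2.imwrite('pics/s7.png',cv2.resize(s['frame'][160:310,190:370],None,fx=4,fy=4))"
```

```text
t 16.32 pos [ 0.5998 -0.1686  0.0531] jaw deg 87.86 z [-2.e-04  3.e-04 -1.e+00] op mm 41.2 F [-0.3 -0.1  0. ]
```

View pics/s7.png

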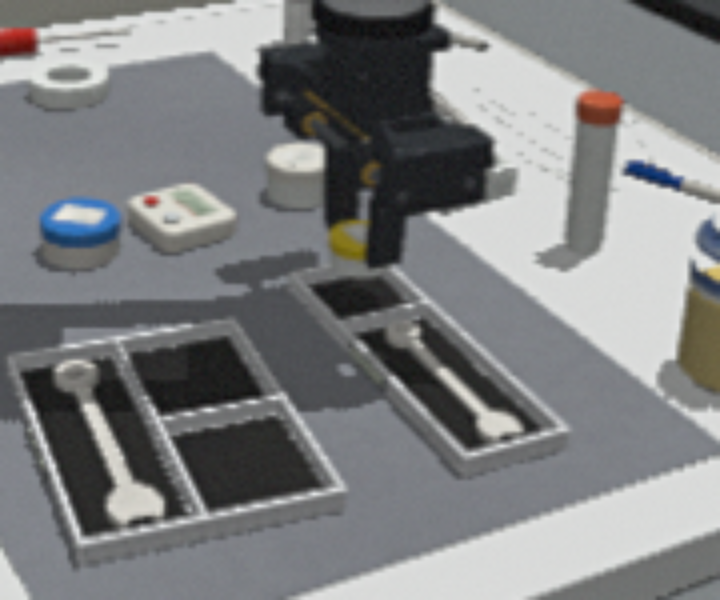

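apply_moves([
  {"xyz":[0,-0.15,-1],"angular":[0,0,0]},
  {"xyz":[0,-0.15,-1.8],"angular":[0,0,0]},
  {"xyz":[0,-0.15,-2.3],"angular":[0,0,0]},
  {"xyz":[0,-0.15,-2.55],"angular":[0,0,0]},
  {"xyz":[0,-0.15,-2.6],"angular":[0,0,0]},
  {"xyz":[0,-0.15,-2.6],"angular":[0,0,0]},
])

```text
time: 17.12
position: [0.5998, -0.1715, 0.0269]
orientation: [0.019, 1.0, -0.0, 0.0]
wrist_force: [-0.7, 0.1, 2.9]
opening: 0.472
```

```bash
python3 -c "
from h import *;st()"
```

```text
t 17.12 pos [ 0.5998 -0.1715  0.0269] jaw deg 87.77 z [ 2.e-04 -0.e+00 -1.e+00] op mm 41.5 F [-0.7  0.1  2.9]
```

apply_moves([
  {"xyz":[0,0,0],"angular":[0,0,0]},
  {"xyz":[0,0,0],"angular":[0,0,0]},
  {"xyz":[0,0,0],"angular":[0,0,0]},
  {"xyz":[0,0,1.5],"angular":[0,0,0]},
  {"xyz":[0,0,6],"angular":[0,0,0]},
  {"xyz":[0,5,9],"angular":[0,0,0]},
  {"xyz":[1,10,9],"angular":[0,0,0]},
  {"xyz":[4.1,14,8],"angular":[0,0,0]},
  {"xyz":[4.1,16.3,5],"angular":[0,0,0]},
  {"xyz":[4.1,16.3,4],"angular":[0,0,0]},
], hand=0.62)

```text
time: 18.38
position: [0.6397, -0.0066, 0.0657]
orientation: [0.018, 1.0, 0.0, -0.001]
wrist_force: [0.0, 0.0, -0.3]
opening: 0.618
```

apply_moves([
  {"xyz":[0,0,0],"angular":[0,0,0]},
  {"xyz":[0,0,0],"angular":[0,0,0]},
], hand=0.8)

```text
time: 18.62
position: [0.6415, -0.01, 0.0681]
orientation: [0.02, 1.0, -0.0, 0.001]
wrist_force: [-0.2, 0.1, -0.6]
opening: 0.795
```

```bash
python3 -c "
from h import *;st()
from plant import snapshot
s=snapshot('side');cv2.imwrite('pics/s8.png',cv2.resize(s['frame'][160:310,190:370],None,fx=4,fy=4))"
```

```text
t 18.62 pos [ 0.6415 -0.01    0.0681] jaw deg 87.69 z [ 1.8e-03 -6.0e-04 -1.0e+00] op mm 70.0 F [-0.2  0.1 -0.6]
```

View pics/s8.png

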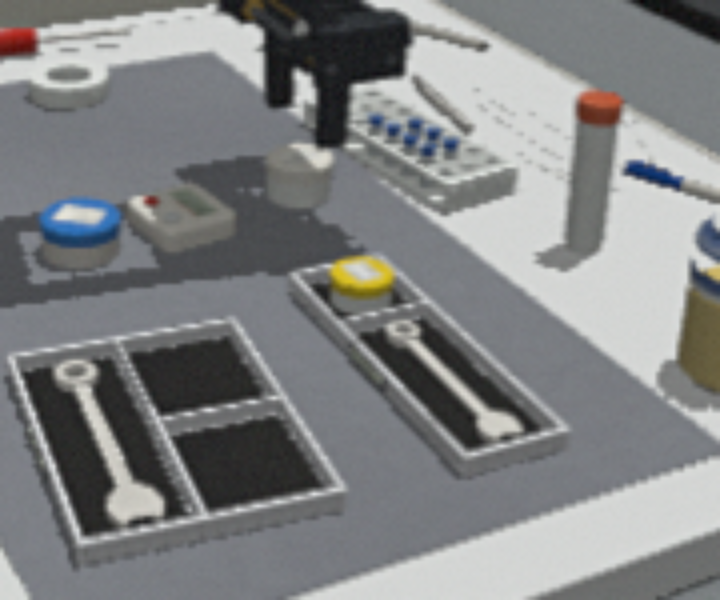

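apply_moves([
  {"xyz":[0,0,-1.5],"angular":[0,0,0]},
  {"xyz":[0,0,-3],"angular":[0,0,0]},
  {"xyz":[0,0,-3.8],"angular":[0,0,0]},
  {"xyz":[0,0,-3.9],"angular":[0,0,0]},
  {"xyz":[0,0,-3.9],"angular":[0,0,0]},
])

```text
time: 19.3
position: [0.6409, -0.0085, 0.0277]
orientation: [0.019, 1.0, -0.0, 0.0]
wrist_force: [-0.1, 0.6, 0.7]
opening: 0.802
```

apply_moves([
  {"xyz":[0,0,0],"angular":[0,0,0]},
  {"xyz":[0,0,0],"angular":[0,0,0]},
  {"xyz":[0,0,0],"angular":[0,0,0]},
  {"xyz":[0,0,0],"angular":[0,0,0]},
], hand=0.4)

```text
time: 19.8
position: [0.641, -0.0085, 0.0281]
orientation: [0.019, 1.0, -0.0, 0.0]
wrist_force: [-0.3, 0.1, 2.8]
opening: 0.563
```

```bash
python3 -c "
from h import *;st()"
```

```text
t 19.80 pos [ 0.641  -0.0085  0.0281] jaw deg 87.78 z [ 7.e-04 -1.e-04 -1.e+00] op mm 49.6 F [-0.3  0.1  2.8]
```

apply_moves([
  {"xyz":[0,0,1],"angular":[0,0,0]},
  {"xyz":[0,0,4],"angular":[0,0,0]},
  {"xyz":[-2,-2,8],"angular":[0,0,0]},
  {"xyz":[-5,-6.5,8],"angular":[0,0,0]},
  {"xyz":[-8,-11,8],"angular":[0,0,0]},
  {"xyz":[-11,-16,8],"angular":[0,0,-0.02]},
  {"xyz":[-14,-21,8],"angular":[0,0,-0.04]},
  {"xyz":[-17,-26,8],"angular":[0,0,-0.06]},
  {"xyz":[-18.7,-29.4,6],"angular":[0,0,-0.08]},
  {"xyz":[-18.7,-29.4,4],"angular":[0,0,-0.08]},
])

```text
time: 21.05
position: [0.4528, -0.3057, 0.0683]
orientation: [0.062, 0.998, -0.001, 0.001]
wrist_force: [-0.1, -0.1, -0.7]
opening: 0.558
```

apply_moves([
  {"xyz":[0,0,0],"angular":[0,0,0]},
  {"xyz":[0,0,0],"angular":[0,0,0]},
])

```text
time: 21.3
position: [0.4542, -0.3024, 0.0685]
orientation: [0.059, 0.998, -0.0, 0.0]
wrist_force: [-0.4, 0.5, 0.5]
opening: 0.565
```

```bash
python3 -c "
from h import *;st()
from plant import snapshot
s=snapshot('side');cv2.imwrite('pics/s9.png',cv2.resize(s['frame'][160:310,190:370],None,fx=4,fy=4))"
```

```text
t 21.30 pos [ 0.4542 -0.3024  0.0685] jaw deg 83.23 z [ 5.e-04 -5.e-04 -1.e+00] op mm 49.7 F [-0.4  0.5  0.5]
```

View pics/s9.png

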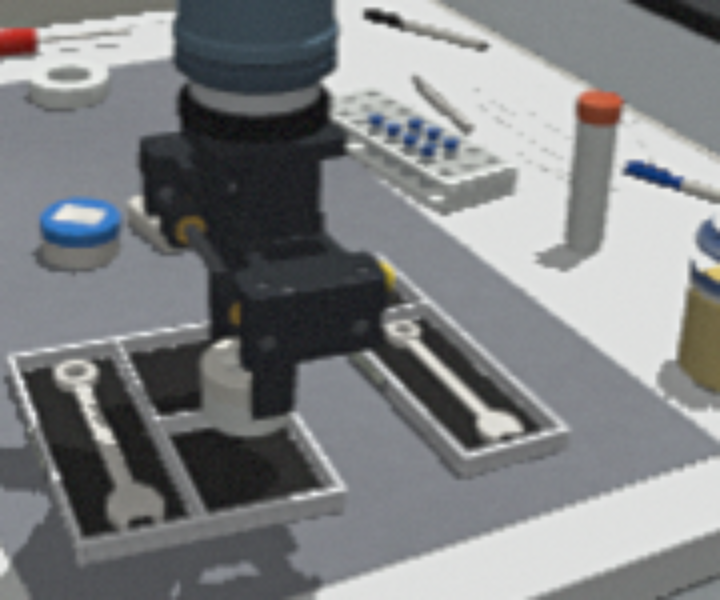

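Tall tin is held upright above the rear-y square compartment. Lowering to TCP 0.032.

apply_moves([
  {"xyz":[0,0,-1.5],"angular":[0,0,0]},
  {"xyz":[0,0,-2.7],"angular":[0,0,0]},
  {"xyz":[0,0,-3.3],"angular":[0,0,0]},
  {"xyz":[0,0,-3.6],"angular":[0,0,0]},
  {"xyz":[0,0,-3.65],"angular":[0,0,0]},
  {"xyz":[0,0,-3.65],"angular":[0,0,0]},
])

```text
time: 22.1
position: [0.4534, -0.3018, 0.0318]
orientation: [0.059, 0.998, 0.001, -0.001]
wrist_force: [-4.8, 5.3, 9.8]
opening: 0.561
```

```bash
python3 -c "
from h import *;st()"
```

```text
t 22.10 pos [ 0.4534 -0.3018  0.0318] jaw deg 83.22 z [-0.0014  0.0015 -1.    ] op mm 49.4 F [-4.8  5.3  9.8]
```

apply_moves([
  {"xyz":[0,0,0.05],"angular":[0,0,0]},
  {"xyz":[0,0,0.05],"angular":[0,0,0]},
  {"xyz":[0,0,0.05],"angular":[0,0,0]},
  {"xyz":[0,0,1.5],"angular":[0,0,0]},
  {"xyz":[0,0,6],"angular":[0,0,0]},
  {"xyz":[0,5,8],"angular":[0,0,0.02]},
  {"xyz":[0.2,11,8],"angular":[0,0,0.04]},
  {"xyz":[0.4,17,8],"angular":[0,0,0.06]},
  {"xyz":[0.6,23,8],"angular":[0,0,0.08]},
  {"xyz":[0.7,27.7,6],"angular":[0,0,0.1]},
], hand=0.72)

```text
time: 23.35
position: [0.4624, -0.0239, 0.0934]
orientation: [0.009, 1.0, -0.001, 0.003]
wrist_force: [0.6, -0.5, -0.2]
opening: 0.72
```

apply_moves([
  {"xyz":[0,0,-2],"angular":[0,0,0]},
  {"xyz":[0,0,-2],"angular":[0,0,0]},
  {"xyz":[0,0,-2],"angular":[0,0,0]},
], hand=0.87)

```text
time: 23.72
position: [0.4615, -0.0261, 0.0723]
orientation: [0.01, 1.0, -0.0, 0.001]
wrist_force: [0.2, 0.2, 0.7]
opening: 0.869
```

```bash
python3 -c "
from h import *;st()
from plant import snapshot
s=snapshot('side');cv2.imwrite('pics/s10.png',cv2.resize(s['frame'][160:310,190:370],None,fx=4,fy=4))"
```

```text
t 23.73 pos [ 0.4615 -0.0261  0.0723] jaw deg 88.89 z [ 1.3e-03 -5.0e-04 -1.0e+00] op mm 76.4 F [0.2 0.2 0.7]
```

View pics/s10.png

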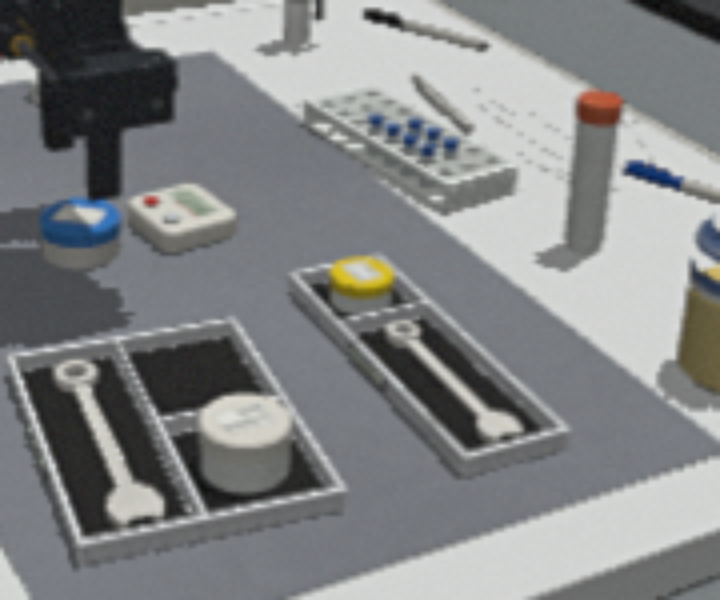

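apply_moves([
  {"xyz":[0,0.05,-1.5],"angular":[0,0,0]},
  {"xyz":[0,0.05,-3],"angular":[0,0,0]},
  {"xyz":[0,0.05,-4.2],"angular":[0,0,0]},
  {"xyz":[0,0.05,-4.6],"angular":[0,0,0]},
  {"xyz":[0,0.05,-4.65],"angular":[0,0,0]},
  {"xyz":[0,0.05,-4.65],"angular":[0,0,0]},
])

```text
time: 24.52
position: [0.4611, -0.0251, 0.0249]
orientation: [0.009, 1.0, -0.0, 0.0]
wrist_force: [-0.2, 1.1, 0.7]
opening: 0.868
```

apply_moves([
  {"xyz":[0,0,0],"angular":[0,0,0]},
  {"xyz":[0,0,0],"angular":[0,0,0]},
  {"xyz":[0,0,0],"angular":[0,0,0]},
  {"xyz":[0,0,0],"angular":[0,0,0]},
], hand=0.45)

```text
time: 25.02
position: [0.461, -0.025, 0.025]
orientation: [0.009, 1.0, -0.0, 0.0]
wrist_force: [-1.0, 0.3, 3.0]
opening: 0.633
```

```bash
python3 -c "
from h import *;st()"
```

```text
t 25.02 pos [ 0.461 -0.025  0.025] jaw deg 88.92 z [ 4.e-04 -1.e-04 -1.e+00] op mm 55.7 F [-1.   0.3  3. ]
```

apply_moves([
  {"xyz":[0,0,1],"angular":[0,0,0]},
  {"xyz":[0,0,4],"angular":[0,0,0]},
  {"xyz":[0,-1,7],"angular":[0,0,0]},
  {"xyz":[0,-5,8],"angular":[0,0,-0.03]},
  {"xyz":[0.2,-10,8],"angular":[0,0,-0.06]},
  {"xyz":[0.4,-15,8],"angular":[0,0,-0.09]},
  {"xyz":[0.5,-18.5,7],"angular":[0,0,-0.1]},
  {"xyz":[0.5,-18.5,4.5],"angular":[0,0,-0.1]},
  {"xyz":[0.5,-18.5,3.5],"angular":[0,0,-0.1]},
  {"xyz":[0.5,-18.5,3.5],"angular":[0,0,-0.1]},
])

```text
time: 26.28
position: [0.4652, -0.2092, 0.0593]
orientation: [0.059, 0.998, 0.001, -0.001]
wrist_force: [-0.0, 0.5, -0.7]
opening: 0.631
```

```bash
python3 -c "
from h import *;st()
from plant import snapshot
s=snapshot('side');cv2.imwrite('pics/s11.png',cv2.resize(s['frame'][160:310,190:370],None,fx=4,fy=4))"
```

```text
t 26.27 pos [ 0.4652 -0.2092  0.0593] jaw deg 83.22 z [-0.0016  0.0012 -1.    ] op mm 55.6 F [-0.   0.5 -0.7]
```

View pics/s11.png

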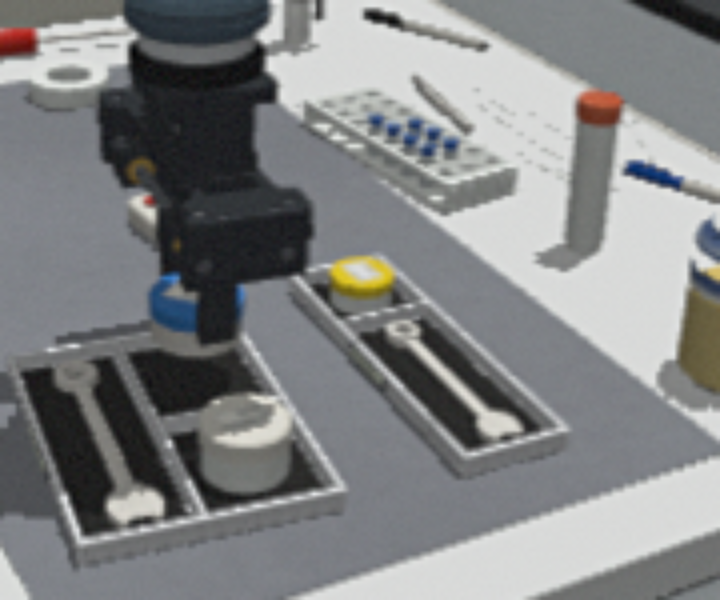

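apply_moves([
  {"xyz":[0,-0.1,-1.3],"angular":[0,0,0]},
  {"xyz":[0,-0.1,-2.2],"angular":[0,0,0]},
  {"xyz":[0,-0.1,-2.7],"angular":[0,0,0]},
  {"xyz":[0,-0.1,-2.95],"angular":[0,0,0]},
  {"xyz":[0,-0.1,-3],"angular":[0,0,0]},
  {"xyz":[0,-0.1,-3],"angular":[0,0,0]},
])

```text
time: 27.08
position: [0.4659, -0.2111, 0.0299]
orientation: [0.059, 0.998, -0.0, 0.0]
wrist_force: [-0.5, -0.5, -0.9]
opening: 0.631
```

```bash
python3 -c "
from h import *;st()"
```

```text
t 27.07 pos [ 0.4659 -0.2111  0.0299] jaw deg 83.20 z [ 2.e-04 -2.e-04 -1.e+00] op mm 55.5 F [-0.5 -0.5 -0.9]
```

apply_moves([
  {"xyz":[0,0,-0.08],"angular":[0,0,0]},
  {"xyz":[0,0,-0.08],"angular":[0,0,0]},
])

```text
time: 27.32
position: [0.4658, -0.2111, 0.029]
orientation: [0.059, 0.998, -0.0, 0.0]
wrist_force: [-0.7, -0.2, -1.3]
opening: 0.627
```

apply_moves([
  {"xyz":[0,0,0],"angular":[0,0,0]},
  {"xyz":[0,0,0],"angular":[0,0,0]},
  {"xyz":[0,0,0],"angular":[0,0,0]},
  {"xyz":[0,0,1.5],"angular":[0,0,0]},
  {"xyz":[0,0,6],"angular":[0,0,0]},
  {"xyz":[0,0,12],"angular":[0,0,0]},
  {"xyz":[0,5,14],"angular":[0,0,0]},
  {"xyz":[-4,10,15],"angular":[0,0,0]},
  {"xyz":[-8,15,15],"angular":[0,0,0]},
  {"xyz":[-11,20,15],"angular":[0,0,0]},
], hand=0.73)

```text
time: 28.58
position: [0.3546, -0.0099, 0.1798]
orientation: [0.06, 0.998, -0.0, 0.001]
wrist_force: [0.5, 0.6, 0.3]
opening: 0.728
```

apply_moves([
  {"xyz":[0,5,0],"angular":[0,0,0]},
  {"xyz":[0,10,0],"angular":[0,0,0]},
  {"xyz":[0,15,0],"angular":[0,0,0]},
  {"xyz":[0,15,0],"angular":[0,0,0]},
])

```text
time: 29.08
position: [0.3552, 0.1419, 0.1799]
orientation: [0.056, 0.998, 0.0, 0.001]
wrist_force: [-0.3, 0.3, -0.3]
opening: 0.731
```

Run:
```python
from h import *;st()
from plant import snapshot
s=snapshot('top');cv2.imwrite('pics/t2.png',cv2.resize(s['frame'][150:330,115:425],None,fx=2.5,fy=2.5))
d=snapshot('side');cv2.imwrite('pics/s12.png',cv2.resize(d['frame'][160:310,190:370],None,fx=4,fy=4))
W=((.4271,-.2535),-.121);N=((.5969,-.2467),-.038)
def loc(f,p):
    a=f[1];d=np.array(p)-f[0];return np.round([d[0]*np.cos(a)+d[1]*np.sin(a),-d[0]*np.sin(a)+d[1]*np.cos(a)],4)
def show(n,f,r): print(n,loc(f,r[0]),r)
show("blue",W,tin(s,(318,240,362,276),.034,(95,110,60),(130,255,255)))
show("yel",N,tin(s,(305,185,337,217),.028,(15,90,80),(40,255,255)))
L=spanner(s,(322,275,394,303),.012);S=spanner(s,(340,190,397,212),.012)
show("L",W,L);show("S",N,S)
print("timer",tin(s,(238,204,280,248),.023,(0,0,130),(180,80,255)))
print("tape",tin(s,(120,200,162,240),.021,(0,0,130),(180,80,255)))
```

```text
t 29.07 pos [0.3552 0.1419 0.1799] jaw deg 83.56 z [ 1.4e-03  6.0e-04 -1.0e+00] op mm 64.3 F [-0.3  0.3 -0.3]
blue [0.034  0.0465] (array([ 0.4665, -0.2114]), array([ 0.4667, -0.2113]), 0.0581, 0.0563)
yel [-0.0002  0.0747] (array([ 0.5995, -0.172 ]), array([ 0.5996, -0.1723]), 0.0426, 0.0429)
L [-0.0355 -0.0003] (array([ 0.39184538, -0.2494837 ], dtype=float32), np.float32(83.37557), np.float32(0.15493804))
S [ 0.0017 -0.0343] (array([ 0.5973315 , -0.28103602], dtype=float32), np.float32(88.07898), np.float32(0.12969154))
timer (array([ 0.5388, -0.0217]), array([ 0.5387, -0.0218]), 0.0576, 0.0637)
tape (array([0.552 , 0.2498]), array([0.5519, 0.25  ]), 0.0685, 0.0681)
```

View pics/t2.png

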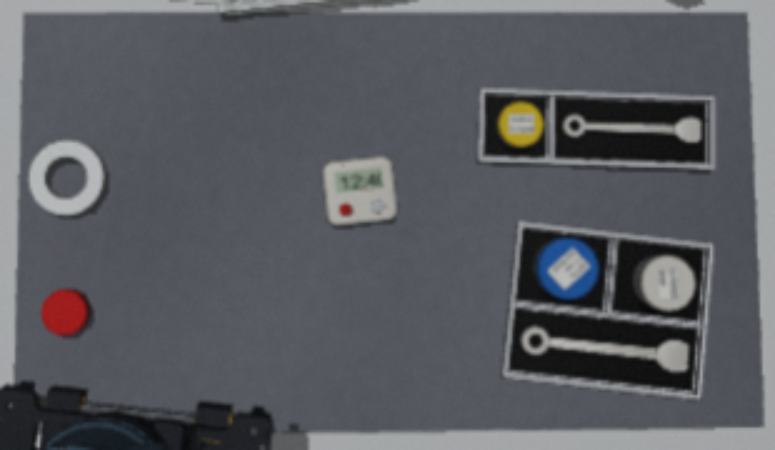

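View pics/s12.png

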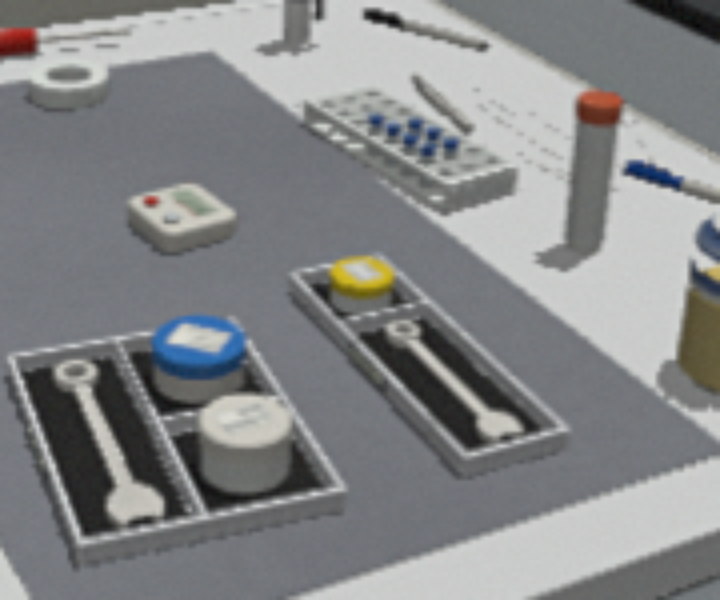

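Run:
```python
from h import *
from plant import snapshot,bot
s=snapshot('top');c=cloud(s)
print("tall world",onplane(s,[[381.8,263.2]],.038))
W=((.4271,-.2535),-.121);d=onplane(s,[[381.8,263.2]],.038)[0,:2]-W[0];a=W[1];print("local",d[0]*np.cos(a)+d[1]*np.sin(a),-d[0]*np.sin(a)+d[1]*np.cos(a))
for n,(u,v) in dict(tall=(382,263),blue=(342,257),yel=(323,200)).items():
    P=c[v-5:v+6,u-5:u+6].reshape(-1,3);A=np.c_[P[:,:2]-P[:,:2].mean(0),np.ones(len(P))];k=np.linalg.lstsq(A,P[:,2],rcond=None)[0];print(n,"top z %.4f slope %.3f %.3f"%(k[2],k[0],k[1]))
print(bot.hand_in())
```

```text
tall world [[ 0.45196677 -0.30207637  0.038     ]]
local 0.030548358416626044 -0.045219657007596066
tall top z 0.0378 slope 0.003 0.010
 ** On entry to DLASCL parameter number  4 had an illegal value
 ** On entry to DLASCL parameter number  4 had an illegal valueTraceback (most recent call last):
  File "<stdin>", line 7, in <module>
    x, resids, rank, s = _umath_linalg.lstsq(a, b, rcond,
                         ~~~~~~~~~~~~~~~~~~~^^^^^^^^^^^^^
                                             signature=signature)
                                             ^^^^^^^^^^^^^^^^^^^^
    raise LinAlgError("SVD did not converge in Linear Least Squares")
numpy.linalg.LinAlgError: SVD did not converge in Linear Least Squares
```

Run:
```python
from h import *
from plant import snapshot,bot
s=snapshot('top');c=cloud(s)
for n,(u,v) in dict(tall=(382,263),blue=(342,257),yel=(323,200)).items():
    P=c[v-5:v+6,u-5:u+6].reshape(-1,3);P=P[~np.isnan(P[:,0])];A=np.c_[P[:,:2]-P[:,:2].mean(0),np.ones(len(P))];k=np.linalg.lstsq(A,P[:,2],rcond=None)[0];print(n,"top z %.4f slope %.3f %.3f"%(k[2],k[0],k[1]))
```

```text
tall top z 0.0378 slope -0.022 0.024
blue top z 0.0334 slope 0.004 0.050
yel top z 0.0279 slope 0.014 0.023
```

Run:
```python
from h import *
from plant import snapshot,bot
C=np.nanmean([cloud(snapshot('top')) for _ in range(10)],axis=0)
for n,(u,v) in dict(tall=(382,263),blue=(342,257),yel=(323,200)).items():
    P=C[v-5:v+6,u-5:u+6].reshape(-1,3);P=P[~np.isnan(P[:,0])];A=np.c_[P[:,:2]-P[:,:2].mean(0),np.ones(len(P))];k=np.linalg.lstsq(A,P[:,2],rcond=None)[0];print(n,"top z %.4f slope %.3f %.3f"%(k[2],k[0],k[1]))
```

```text
tall top z 0.0377 slope 0.002 0.005
blue top z 0.0339 slope -0.002 -0.002
yel top z 0.0278 slope 0.008 0.004
```

All level.

```bash
python3 -c "
from plant import bot
print(bot.hand_in())"
```

```text
the job is handed in; nothing more can be done
None
```

Both kits are made up and the job is handed in, at about 30 s of the 112 s allowed. No verdict was reported.

**Wide tray:** The longer spanner is flat in the long compartment. The blue-lidded 56 mm tin is in the +y square and the 50 mm tin in the -y square.

**Narrow tray:** The shorter spanner is flat in the long compartment and the yellow tin is in the short one.

**Last checks before handing in:**
- **Positions:** From the top camera, all five parts were within about 2 mm of their compartment centres.
- **Tins upright:** Averaged over ten depth pictures, the tin tops were within 0.3 mm of the expected height and sloped under 0.01 rad. Single depth pictures had shown noisy slopes up to 0.05, which the averaging removed. One check script also stopped on missing depth readings and was rerun.
- **Bystanders:** The timer and tape roll measured within 0.2 mm of their starting places. The tube was checked by eye only; it stands where it was in the side view.
- **Gripper:** It was open and clear of everything at z 0.18 m.

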